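Knock a stuck roundel out of its drilling nest

ROBOT

A 7-joint arm with a two-finger parallel gripper is mounted at the origin on the work surface. World frame = base frame: x ahead of the robot, y to its left, z up, the work surface at z = 0. Lengths are in mm, angles in rad, forces in N, time in s.
With the tool pointing down it reaches from about 400 to 875 mm from the base axis. Payload 4.4 kg.
Tool frame: the origin (TCP) lies between the finger pads; the fingertips stand 22 mm ahead of it and the grasp point (between the pads) lies 3 mm ahead of it; z points along the fingers, y is the line along which they close (so a half turn about z gives the same grasp; the last joint's range is limited). The gripper opens to 85 mm and grips with 20 to 120 N. Pads are 22 mm wide; open, the fingers measure 114 mm over their backs; the gripper's body (76 mm by 85 mm) begins 54 mm behind the grasp point. The pads swing forward as they close: fully open they stand 13 mm farther back than shut.
Start: joints at [-1.305, 0.628, 0.038, 1.517, -0.027, 0.996, -0.02], TCP at [211.712, 614.569, 253.313] pointing down, gripper open.
Joint ranges: [-3.06, 3.06], [-0.37, 2.12], [-1.25, 1.32], [0.18, 2.47], [-1.1, 4.24], [0.23, 1.98], [-2.94, 2.94]. Speed limits (rad/s): [2.57, 2.57, 3.14, 3.14, 3.14, 3.14, 3.14].

INTERFACE

Orientations are given as [roll, pitch, yaw] about the fixed x, y, z axes, in that order (R = Rz(yaw) Ry(pitch) Rx(roll)).
In Python, from cell import ctrl gives the robot as it stands.
- The arm moves only by the tool step_arm, never from a script. Its argument "plan" is a list of rows, each an object of numbers: "dx", "dy", "dz": the shift along the tool's x, y, z scaled (see below); "ax", "ay", "az": the turn, a rotation vector about the tool's x, y, z scaled (see below); "gripper": the opening, from 0 (shut) to 1 (fully open). A call has 1 to 20 rows; each row shifts and turns the commanded pose from where the row before left it, along the tool's axes as they then stand; what a row does not reach is not made up. The controller multiplies each number of a shift by 0.3 m and each number of a turn by 90 degrees. A row lasts 1/8 s, in which the tool goes at most 62.5 mm and 10.7 degrees, less where a joint would pass 70% of its speed; a pose out of reach is approached as far as the arm can. A call with a number of a shift or a turn outside -1 to 1 is refused whole. A call with a gripper value outside its range is refused whole. The fingers move at their own pace and stop on an object; the grip force is fixed at half the most. Time passes only in rows, so rows that do not move let the fingers close. It gives the time, the measured TCP pose, the force, the opening and the grip force at its end, in the units of the state.
- ctrl.read_state(): the state, without advancing time (a new reading comes with each control period).
- ctrl.get_image(name): name is "scene" or "top" or "wrist"; returns a dict with "color" (480x640x3 uint8, red, green, blue), "range_z" (480x640 float32, mm along the optical axis (not along the pixel's ray), 0 where there is no reading), "fx", "fy", "cx", "cy" (pixels), "k1" (the pictures are not rectified: a ray, as slopes to the right and down, at radius r is drawn at 1 + k1 r^2 times it, then the intrinsics apply), "T" (4x4, takes a point from camera to world coordinates); the wrist camera has in their place "T_tool_cam" (4x4, takes a point from camera to tool coordinates, whose origin is the TCP and whose axes are the flange's). Camera axes: x right, y down, z forward; pixel columns grow to the right and rows downward; lengths in mm; the calibration is good to about 2 mm. A picture is of the moment at which its call begins: read the wrist's pose just before it.
- ctrl.finish_job(): hands the job in; it is judged then, once.
The state is a dict: "clock": time; "qpos": joint angles; "qd": joint speeds; "tau": joint torques, N m; "eef_pos": TCP position; "tool_rot": TCP orientation; "force": force on the tool from outside, world axes, zero at the start; "torque": the same for the moment, N m; "width": finger opening in mm; "gripper_force": force on a finger pad.
Only numpy, scipy, OpenCV 4.12 (cv2) and the standard library are available. Lean on these libraries where they do the work, as an engineer would, in place of code of your own. Each camera call takes 0.05 s, during which the arm holds its last target. There are 200 camera calls.

TASK

A turned wooden roundel is stuck in the round pocket of the raised drilling nest. Take the C-shaped knockout hook by its wooden handle, bring its rod under the nest, feel for the hole and gently press the roundel up until about half of its thickness stands out of the pocket; then stand the hook back on the bench clear of the nest, pull the roundel out and lay it flat in the plywood tray. Leave the other things on the bench alone.

Things in the scene. Friction and masses are not known exactly. Their poses are not given: they have to be found in the camera images.
- nest: Fixed raised drilling nest, origin on the bench below the pocket's axis, z up. Metal block 90 (x) x 134 (y) mm, top face 104 mm above the bench, on two side cheeks; the channel under it runs along x, 110 mm wide, 60 mm high, open at both ends. Foot flanges 8 mm high stand outside the cheeks (|y| 57 to 87 mm, |x| up to 55 mm).
- nest_mouth (a point): Centre of the mouth of the nest's round pocket, level with its top face; axes as the nest. Pocket 46 mm across, 24 mm deep, floor 80 mm above the bench. Spring pads in its +y and -y walls, 3 to 9 mm below the mouth, grip the roundel's rim: shifting it up takes from 2 to about 20 N, and it stays where it is left while its lower face is over 9 mm below the mouth; pushed farther it comes loose.
- bush_face (a point): Point on the pocket's axis in the flat underside of the nest's steel bush plate, 60 mm above the bench, 44 mm below the mouth. The plate (70 x 40 mm), sprung, gives 1 mm per 4 N (4 mm at most) and has the knockout hole, oblong, 11 (x) x 16 (y) mm; 20 mm up through it lies the roundel. Its middle is at y = 0 of this frame but anywhere from x = -9 to +9 mm, unmeasured and hidden from above: find it by feel.
- roundel_center (a point): Centre of the stuck turned wooden roundel, a plain disc 44 mm across and 24 mm thick, 20 to 45 g, dark wood, axis z. At the start it sits on the pocket floor, its top face flush with the nest's top, so it cannot be gripped.
- hook_grip (a point): Middle of the handle of the loose C-shaped steel knockout hook, 160 mm above the hook's underside; z up, x from the spine to the open side of the C. The handle is an upright wooden bar 16 (x) x 24 (y) mm, 132 to 176 mm above the underside. Mass 0.24 to 0.38 kg, centre of mass about 36 mm to -x of the handle. It goes under the nest from the nest's -x end, spine outside.
- hook: The same hook, origin at its underside, straight below the handle; axes as hook_grip. It stands on its foot, a bar 8 mm thick, 32 mm wide, x -74 to +14 mm. Spine x -74 to -62 mm, 20 mm wide, up to an arm 120 to 132 mm high, x -74 to +12 mm, 20 mm wide, which carries the handle.
- hook_tip (a point): Tip of the hook's knockout rod, 46 mm above the hook's underside and 114 mm straight below hook_grip. The rod, 8 mm across, tip tapered to 6.6 mm over its last 2 mm, stands upright on the foot exactly below the handle.
- tray_in (a point): Centre of the inner floor (5 mm above the bench) of the fixed shallow plywood tray, outside 130 (x) x 110 (y) x 22 mm high, walls 5 mm.
- spare_center (a point): Another roundel of the same size, standing loose on the bench: not part of the job.
- wood_ring: Wooden ring 60 mm across, 10 mm high, lying loose: leave alone.
- driver: Screwdriver lying loose: leave alone.
- glue_jar: Small jar, 52 mm across, 75 mm high: leave alone.
- dowel: Straight steel rod 12 mm across, 130 mm long, lying loose: leave alone.
Things that resemble listed ones, but are neither listed nor needed, are in the scene too. Of the things that look like the part that bears roundel_center, the middle-sized one is meant. There is more than one size of the hook; the job needs the larger.

How it is judged (in metres and radians):
On the way, in this order (a step that is already met when the one before it is completed fails the run):
1. the rod, up through the hole, has pushed the roundel 6 to 18 mm up in the pocket (z of roundel_center in the frame of nest_mouth between -0.006 and 0.006 m and horizontal distance between roundel_center and nest_mouth below 0.004 m and z of hook_tip in the frame of nest_mouth above -0.021 m and contact force between hook and roundel above 0.1 N), for 0.2 s.
2. the hook stands released on the bench, its rod more than 90 mm from the pocket's axis, and the roundel still stands at least 5 mm out of the pocket (angle between hook_tip's own z axis and vertical below 0.1 rad and height (world z) of hook_tip below 0.052 m and horizontal distance between hook_tip and nest_mouth above 0.09 m and contact force between the fingers and hook below 0.1 N and z of roundel_center in the frame of nest_mouth above -0.007 m and horizontal distance between roundel_center and nest_mouth below 0.006 m), for 0.2 s.
At the end, for the whole second after the job is handed in: The roundel lies flat (within 7 degrees) on the floor of the plywood tray, wholly inside it, at rest and released; the hook stands upright on the bench, released, its rod more than 90 mm from the pocket's axis (angle between hook_tip's own z axis and vertical below 0.1 rad and height (world z) of hook_tip below 0.052 m and horizontal distance between hook_tip and nest_mouth above 0.09 m and contact force between the fingers and hook below 0.1 N and x of roundel_center in the frame of tray_in between -0.045 and 0.045 m and y of roundel_center in the frame of tray_in between -0.035 and 0.035 m and z of roundel_center in the frame of tray_in below 0.016 m and angle between roundel_center's own z axis and vertical below 0.12 rad and linear speed of roundel below 0.02 m/s and contact force between the fingers and roundel below 0.1 N); the robot touches nothing.
It fails at once if the hook is pressed against the nest with more than 25 N (contact force between hook and nest above 25 N).
It fails at once if the rod presses the roundel with more than 25 N (contact force between hook and roundel above 25 N).
It fails at once if the hook falls over (angle between hook_tip's own z axis and vertical above 0.6 rad).
It fails at once if the roundel is flung or dropped (faster than 0.8 m/s) (linear speed of roundel above 0.8 m/s).
It fails at once if another thing on the bench is moved more than 25 mm (distance of any of spare_center, wood_ring, driver, glue_jar, dowel from where it was at the start of the episode above 0.025 m).
It also fails if it takes over 72 s, if anything falls off the work surface, if the arm or the gripper's body presses on something with over 40 N, if the wrist force passes 120 N, or if a joint passes its speed limit or range.

## Working session

There is one attempt and no reset: what is moved stays moved. The work goes in short steps, Python scripts to look and compute and a tool call to move; the robot and the scene stay as the last step left them, time stands still between calls to the robot, and variables do not carry over. Pictures are saved under pics/ and viewed, at most 10 in all, crops included, and the job is handed in when it is done.

Besides the shell and the picture viewer there is one more tool, called after ">>>" by a JSON object that holds its "method" and its "body". step_arm: Moves the arm, as the interface text tells. Shifts and turns lie within -1 to 1; 1 stands for 0.3 m of shift or 90 degrees of turn. Its arguments: {"type":"object","properties":{"plan":{"type":"array"}},"required":["plan"]}

```bash
mkdir -p pics
cat > h.py <<'E'
import numpy as np, cv2
from cell import ctrl
from scipy.spatial.transform import Rotation as R
def grab(n):
    s=ctrl.read_state(); im=ctrl.get_image(n)
    if 'T' not in im:
        T=np.eye(4); T[:3,:3]=R.from_euler('xyz',s['tool_rot']).as_matrix(); T[:3,3]=s['eef_pos']
        im['T']=T@im['T_tool_cam']
    return im
def cloud(im):
    v,u=np.mgrid[0:480,0:640]
    K=np.array([[im['fx'],0,im['cx']],[0,im['fy'],im['cy']],[0,0,1.]])
    p=cv2.undistortPoints(np.stack([u,v],-1).reshape(-1,1,2).astype(float),K,np.array([im['k1'],0,0,0.])).reshape(480,640,2)
    z=im['range_z'][...,None].astype(float)
    c=np.concatenate([p*z,z],-1)
    w=c@im['T'][:3,:3].T+im['T'][:3,3]; w[z[...,0]==0]=np.nan
    return w
def save(f,c): cv2.imwrite(f,cv2.cvtColor(np.ascontiguousarray(c),cv2.COLOR_RGB2BGR))
E
python3 - <<'E'
from h import *
for n in ('top','scene'):
    im=grab(n); save(f'pics/{n}.png',im['color']); np.savez(f'{n}.npz',w=cloud(im),c=im['color'])
    print(n,im['T'].round(2).tolist(),im['fx'],im['k1'])
print(ctrl.read_state())
E
```

```text
top [[0.02, -0.98, 0.18, 281.63], [-1.0, -0.02, 0.0, -31.16], [-0.0, -0.18, -0.98, 1223.98], [0.0, 0.0, 0.0, 1.0]] 435.76313102146133 -0.06511524684565825
scene [[-0.31, 0.79, -0.52, 1144.99], [0.95, 0.25, -0.18, 191.75], [-0.01, -0.55, -0.83, 1146.15], [0.0, 0.0, 0.0, 1.0]] 569.8800628807576 0.04505744565159246
{'clock': 0.1, 'qpos': array([-1.30481175,  0.62927111,  0.03843366,  1.51829959, -0.02702331,
        0.99631137, -0.02000675]), 'qd': array([ 3.34731948e-06, -1.60744950e-03, -1.89053920e-04, -2.17441706e-03,
        6.54463294e-04,  1.65006532e-03, -2.62141870e-04]), 'tau': array([ 2.12778956e-03, -5.64534009e+01,  1.22989174e+00, -1.93973207e+01,
        1.11757513e-02,  5.51772522e-03,  6.80051855e-06]), 'eef_pos': array([211.50704729, 614.04916623, 252.45938335]), 'tool_rot': array([-3.13982048e+00, -6.28933370e-06,  2.80979689e+00]), 'force': array([-0.32045774, -0.17049908, -0.29415273]), 'torque': array([ 0.0208315 ,  0.05752903, -0.04973062]), 'gripper_force': 0.0, 'width': 85.45601341603818}
```

View pics/top.png

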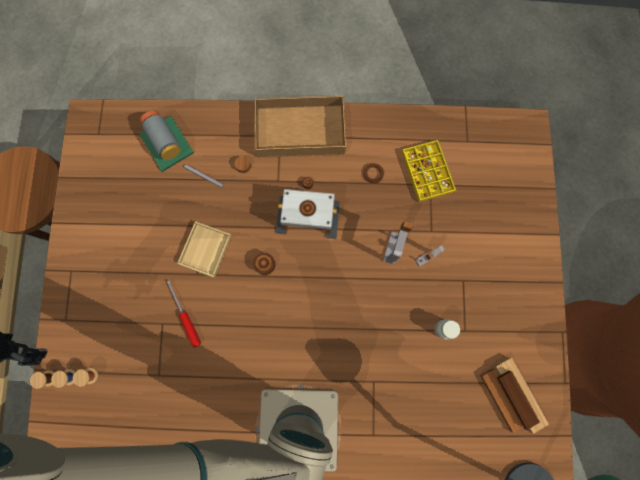

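View pics/scene.png

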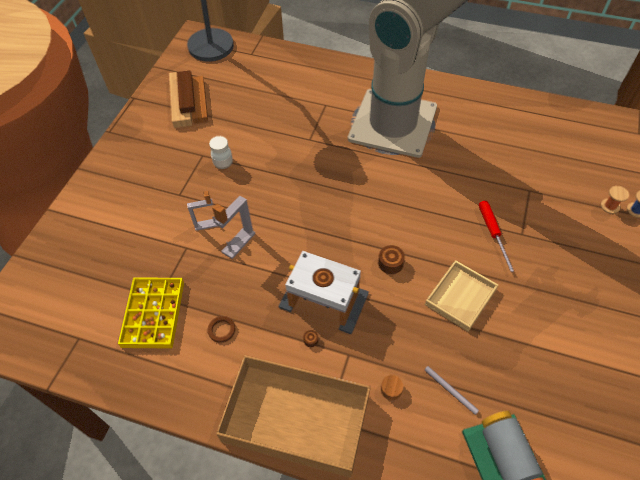

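The top view shows:
- **Roundels:** dark ones in the nest (308,208), at (264,263) (large) and at (307,183) (small). The light one at (242,163) is probably the spare.
- **Hooks:** (397,243) is large and (430,255) is small.
- **Trays:** (204,248) is small plywood, and (300,125) is a big crate.

Next I'll measure them in the depth clouds and enlarge the candidates.

Run:
```python
from h import *
d=np.load('top.npz'); s=np.load('scene.npz'); w,c=d['w'],d['c']; w2=s['w']; c2=s['c']
for n,(u,v) in dict(nest=(308,195),round=(308,208),big=(264,263),small=(307,183),light=(242,163),ring=(373,165),tray=(204,248),crate=(300,125),jar=(448,329),bench=(350,280),dowel=(204,176),driver=(186,320)).items(): print(n,w[v,u].round(0))
for n,(u,v) in dict(nest=(345,270),round=(323,277),big=(391,255),small=(311,338),light=(393,385),bench=(330,200)).items(): print('S',n,w2[v,u].round(0))
for nm,W in(('top',w),('scene',w2)):
  X,Y,Z=W[...,0],W[...,1],W[...,2]
  nx,ny=w[208,308,:2]
  m=(abs(X-nx)<100)&(abs(Y-ny)<110)&(abs(Z-104)<8)
  r=cv2.minAreaRect(W[m][:,:2].astype(np.float32)); print(nm,'nest',r,np.median(Z[m]))
  tx,ty=w[248,204,:2]
  m=(abs(X-tx)<110)&(abs(Y-ty)<110)&(Z>14)&(Z<40)
  print('tray',cv2.minAreaRect(W[m][:,:2].astype(np.float32)),np.median(Z[m]))
  hx,hy=w[243,397,:2]
  for lo,hi in((112,140),(150,190)):
    m=(abs(X-hx)<120)&(abs(Y-hy)<120)&(Z>lo)&(Z<hi)
    if m.sum()>4: print('hook',lo,m.sum(),cv2.minAreaRect(W[m][:,:2].astype(np.float32)),W[m].mean(0).round(1))
a=cv2.resize(c[165:285,250:450],(800,480),interpolation=cv2.INTER_CUBIC); save('pics/c1.png',a)
a=cv2.resize(c2[185:365,180:420],(800,600),interpolation=cv2.INTER_CUBIC); save('pics/c2.png',a)
```

```text
nest [620. -10.  99.]
round [583. -11. 104.]
big [443. 108.  31.]
small [680.  -5.  19.]
light [735. 186.  26.]
ring [ 743. -197.   11.]
tray [486. 285.   3.]
crate [869.  22.   1.]
jar [ 274. -385.   71.]
bench [ 405. -133.   -5.]
dowel [697. 297.  14.]
driver [282. 315.  27.]
S nest [553.  29. 104.]
S round [583. -10. 104.]
S big [445. 107.  38.]
S small [686.  -4.  16.]
S light [734. 187.  24.]
S bench [307. -84.  -3.]
top nest ((582.7034912109375, -7.167823791503906), (153.19107055664062, 92.03136444091797), 85.48411560058594) 103.83859407724151
tray ((451.3276672363281, 292.5215759277344), (113.9534912109375, 196.99551391601562), 69.09503173828125) 21.12146618019119
hook 112 260 ((486.4015808105469, -291.0226745605469), (104.09239196777344, 86.98873138427734), 75.09442138671875) [ 485.5 -257.5  129.1]
hook 150 90 ((526.3453979492188, -259.99957275390625), (24.376352310180664, 16.372276306152344), 75.08926391601562) [ 524.9 -259.   171.6]
scene nest ((582.9388427734375, -9.571556091308594), (155.773681640625, 94.58678436279297), 86.18814086914062) 103.36995564842687
tray ((452.03369140625, 290.66925048828125), (111.73890686035156, 195.63616943359375), 69.83258056640625) 20.932805349715636
hook 112 369 ((489.2418518066406, -292.13226318359375), (106.28849029541016, 87.58938598632812), 77.31224822998047) [ 494.3 -257.2  128.3]
hook 150 146 ((528.5639038085938, -261.6673583984375), (27.055377960205078, 17.706981658935547), 71.93380737304688) [ 531.1 -260.3  168.4]
```

View pics/c2.png

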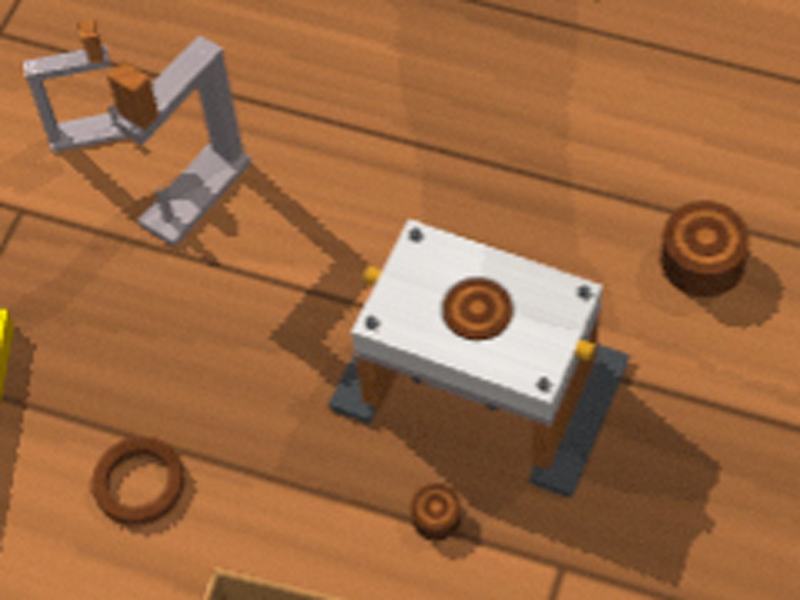

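The crop shows the large hook with its handle at about (133,95), its spine on the robot side and its opening facing +x. It is 132+ mm tall, so it is the larger one. The small hook's handle is at (90,42). The roundel flush in the nest at (478,308) is sized between the (705,245) and (437,510) dark ones, so it is the one meant. The channel runs roughly along world x.

Run:
```python
from h import *
for n,px in(('top',(308,208)),('scene',(323,277))):
  d=np.load(n+'.npz'); w,c=d['w'],d['c']; X,Y,Z=w[...,0],w[...,1],w[...,2]
  hsv=cv2.cvtColor(c,cv2.COLOR_RGB2HSV)
  # roundel in nest
  m=((hsv[...,1]>90)&(abs(X-583)<35)&(abs(Y+10)<35)&(abs(Z-104)<12)).astype(np.uint8)
  m=cv2.morphologyEx(m,cv2.MORPH_CLOSE,np.ones((5,5)))
  P=w[m>0]; (cc,r)=cv2.minEnclosingCircle(P[:,:2].astype(np.float32)); print(n,'roundel',P.mean(0).round(1),cc,r,m.sum())
  # nest plate by low saturation
  m=((hsv[...,1]<60)&(abs(X-583)<90)&(abs(Y+10)<100)&(abs(Z-104)<9)); P=w[m][:,:2].astype(np.float32)
  print(' plate',cv2.minAreaRect(P))
  # hook arm
  m=(abs(X-490)<70)&(abs(Y+255)<40)&(Z>115)&(Z<140)&(hsv[...,1]<70); P=w[m]
  print(' arm',cv2.minAreaRect(P[:,:2].astype(np.float32)),P.mean(0).round(1))
  m=(abs(X-527)<25)&(abs(Y+260)<25)&(Z>165)&(Z<182); P=w[m]; print(' handle top',cv2.minAreaRect(P[:,:2].astype(np.float32)),P.mean(0).round(1),m.sum())
  # tray walls
  m=((abs(X-486)<110)&(abs(Y-285)<110)&(Z>14)&(Z<32)&~((hsv[...,0]<8)&(hsv[...,1]>180))).astype(np.uint8)
  k,l,st,ce=cv2.connectedComponentsWithStats(m,connectivity=8)
  for i in range(1,k):
    if st[i,4]>30: print(' tray',cv2.minAreaRect(w[l==i][:,:2].astype(np.float32)),st[i,4])
  # smaller hook
  m=(abs(X-470)<70)&(Y<-300)&(Y>-420)&(Z>30)&(Z<200); P=w[m]; print(' small hook',P.min(0).round(0),P.max(0).round(0))
```

```text
top roundel [nan nan nan] (583.4367065429688, -9.210241317749023) 20.352895736694336 180
 plate ((582.7589721679688, -8.154304504394531), (135.05078125, 92.14122772216797), 85.89702606201172)
 arm ((487.5001525878906, -248.61221313476562), (20.616043090820312, 67.89299011230469), 73.18482971191406) [ 488.1 -248.   130.9]
 handle top ((526.5848388671875, -260.0634460449219), (24.37858009338379, 15.872809410095215), 75.10063934326172) [ 525.8 -259.4  174.5] 73
 tray ((481.7854919433594, 281.1346740722656), (112.80028533935547, 129.18490600585938), 70.6220703125) 347
 small hook [ 455. -375.   32.] [ 491. -320.  122.]
scene roundel [nan nan nan] (583.637939453125, -10.755838394165039) 22.509037017822266 294
 plate ((583.337646484375, -9.976417541503906), (136.43373107910156, 93.72908020019531), 86.16976165771484)
 arm ((498.2456970214844, -253.02342224121094), (25.738178253173828, 87.87528991699219), 75.2143325805664) [ 494.9 -249.7  129. ]
 handle top ((528.2557983398438, -261.8951110839844), (26.001134872436523, 17.09480857849121), 70.0737075805664) [ 529.9 -261.2  173.2] 98
 tray ((480.423583984375, 279.92633056640625), (109.59164428710938, 134.3800048828125), 71.53118896484375) 567
 small hook [ 454. -377.   30.] [ 495. -323.  121.]
```

>>> {"method": "step_arm", "body": {"plan": [{"dz":-0.1,"gripper":1},{"dz":-0.1,"gripper":1}]}}

```text
invalid input
```

>>> {"method": "step_arm", "body": {"plan": [{"dx":-0.2,"dy":0,"dz":0,"ax":0,"ay":0,"az":0.06,"gripper":1},{"dx":-0.2,"dy":0,"dz":0,"ax":0,"ay":0,"az":0.06,"gripper":1}]}}

```text
clock: 0.35
eef_pos: [323.6, 570.1, 252.8]
tool_rot: [-3.141, -0.0, 2.621]
force: [0.7, -0.0, 1.2]
width: 85.1
gripper_force: 0.0
```

>>> {"method": "step_arm", "body": {"plan": [{"dx":-0.2,"dy":0,"dz":0,"ax":0,"ay":0,"az":0.053,"gripper":1},{"dx":-0.2,"dy":0,"dz":0,"ax":0,"ay":0,"az":0.053,"gripper":1},{"dx":-0.2,"dy":0,"dz":0,"ax":0,"ay":0,"az":0.053,"gripper":1},{"dx":-0.2,"dy":0,"dz":0,"ax":0,"ay":0,"az":0.053,"gripper":1},{"dx":-0.2,"dy":0,"dz":0,"ax":0,"ay":0,"az":0.053,"gripper":1},{"dx":-0.2,"dy":0,"dz":0,"ax":0,"ay":0,"az":0.053,"gripper":1},{"dx":-0.2,"dy":0,"dz":0,"ax":0,"ay":0,"az":0.053,"gripper":1},{"dx":-0.2,"dy":0,"dz":0,"ax":0,"ay":0,"az":0.053,"gripper":1},{"dx":-0.2,"dy":0,"dz":0,"ax":0,"ay":0,"az":0.053,"gripper":1},{"dx":-0.2,"dy":0,"dz":0,"ax":0,"ay":0,"az":0.053,"gripper":1},{"dx":-0.2,"dy":0,"dz":0,"ax":0,"ay":0,"az":0.053,"gripper":1},{"dx":-0.2,"dy":0,"dz":0,"ax":0,"ay":0,"az":0.053,"gripper":1},{"dx":-0.2,"dy":0,"dz":0,"ax":0,"ay":0,"az":0.053,"gripper":1},{"dx":-0.2,"dy":0,"dz":0,"ax":0,"ay":0,"az":0.053,"gripper":1}]}}

```text
clock: 2.1
eef_pos: [709.8, -124.2, 252.6]
tool_rot: [-3.141, -0.0, 1.453]
force: [1.2, 0.6, -0.6]
width: 85.3
gripper_force: 0.0
```

```bash
cat >> h.py <<'E'
def togo(x,y,z,yawdeg,s=None):
    s=s or ctrl.read_state(); Rm=R.from_euler('xyz',s['tool_rot']); D=R.from_euler('xyz',[np.pi,0,np.radians(yawdeg)])
    print('pos',s['eef_pos'].round(1),'rpy',np.degrees(s['tool_rot']).round(1),'F',s['force'].round(1),'w',round(s['width'],1),'t',round(s['clock'],2))
    print('shift/0.3',(Rm.inv().apply(np.array([x,y,z])-s['eef_pos'])/300).round(4),'turn/90',((Rm.inv()*D).as_rotvec()/np.pi*2).round(4))
E
python3 - <<'E'
from h import *
togo(527,-261,253,74); print(ctrl.read_state()['qpos'].round(2))
E
```

```text
pos [ 709.8 -124.2  252.6] rpy [-180.    -0.    83.3] F [ 1.2  0.6 -0.6] w 85.3 t 2.1
shift/0.3 [-0.5242 -0.5519 -0.0011] turn/90 [-5.00e-04 -1.00e-04  1.03e-01]
[-0.05  0.77  0.37  1.29 -0.28  1.13  0.23]
```

>>> {"method": "step_arm", "body": {"plan": [{"dx":-0.131,"dy":-0.138,"dz":0,"ax":0,"ay":0,"az":0.05,"gripper":1},{"dx":-0.131,"dy":-0.138,"dz":0,"ax":0,"ay":0,"az":0.053,"gripper":1},{"dx":-0.12,"dy":-0.138,"dz":0,"ax":0,"ay":0,"az":0,"gripper":1},{"dx":-0.1,"dy":-0.138,"dz":0,"ax":0,"ay":0,"az":0,"gripper":1},{"dx":0,"dy":0,"dz":0,"ax":0,"ay":0,"az":0,"gripper":1}]}}

```text
clock: 2.72
eef_pos: [514.0, -230.6, 253.5]
tool_rot: [-3.139, 0.001, 1.288]
force: [-0.1, -0.2, 0.5]
width: 85.2
gripper_force: 0.0
```

Run:
```python
from h import *
im=grab('wrist'); w=cloud(im); save('pics/w1.png',im['color'])
Z=w[...,2]; hsv=cv2.cvtColor(im['color'],cv2.COLOR_RGB2HSV)
m=(Z>165)&(Z<185)&(abs(w[...,0]-527)<30)&(abs(w[...,1]+261)<30); P=w[m]; print(m.sum(),cv2.minAreaRect(P[:,:2].astype(np.float32)),P.mean(0))
m=(Z>120)&(Z<140)&(hsv[...,1]<70)&(abs(w[...,0]-500)<60)&(abs(w[...,1]+255)<50); P=w[m]; print(m.sum(),cv2.minAreaRect(P[:,:2].astype(np.float32)) if m.sum() else 0)
togo(527,-261,163,74)
```

```text
938 ((525.8075561523438, -262.2740783691406), (24.19086265563965, 16.181140899658203), 73.940673828125) [ 525.95968832 -260.36064387  174.42709665]
2482 ((495.95733642578125, -253.6486053466797), (21.364988327026367, 86.28515625), 74.6851806640625)
pos [ 517.  -229.1  253.5] rpy [-180.   -0.   74.] F [ 0.6  0.4 -0.3] w 85.5 t 2.77
shift/0.3 [-0.093   0.0614  0.3016] turn/90 [-0.0003 -0.0002 -0.0004]
```

View pics/w1.png

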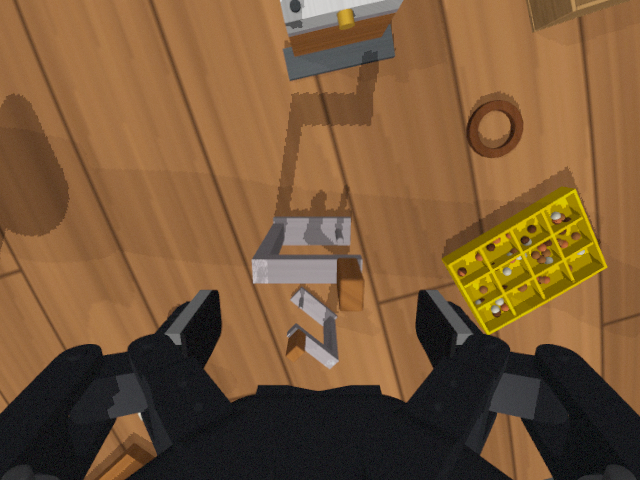

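The wrist view shows the large hook's handle at (350,285) and its arm running left to (255,270). The small hook is clear at about (315,340). I'll descend and grip.

>>> {"method": "step_arm", "body": {"plan": [{"dx":-0.095,"dy":0.06,"dz":0,"ax":0,"ay":0,"az":0,"gripper":1},{"dx":0,"dy":0,"dz":0.1,"ax":0,"ay":0,"az":0,"gripper":1},{"dx":0,"dy":0,"dz":0.1,"ax":0,"ay":0,"az":0,"gripper":1},{"dx":0,"dy":0,"dz":0.1,"ax":0,"ay":0,"az":0,"gripper":1},{"dx":0,"dy":0,"dz":0,"ax":0,"ay":0,"az":0,"gripper":0.7},{"dx":0,"dy":0,"dz":0,"ax":0,"ay":0,"az":0,"gripper":0.4}]}}

```text
clock: 3.52
eef_pos: [529.3, -260.6, 163.9]
tool_rot: [3.14, 0.0, 1.295]
force: [0.1, 0.0, 0.9]
width: 51.7
gripper_force: 0.0
```

```bash
python3 -c "
from h import *
togo(526.5,-261.5,163,74.5)"
```

```text
pos [ 529.3 -260.6  163.9] rpy [179.9   0.   74.2] F [0.1 0.  0.9] w 51.7 t 3.52
shift/0.3 [-0.0056 -0.0081  0.0031] turn/90 [ 0.0009  0.0001 -0.0033]
```

>>> {"method": "step_arm", "body": {"plan": [{"dx":-0.005,"dy":-0.008,"dz":0,"ax":0,"ay":0,"az":0,"gripper":0.35},{"dx":0,"dy":0,"dz":0,"ax":0,"ay":0,"az":0,"gripper":0.25},{"dx":0,"dy":0,"dz":0,"ax":0,"ay":0,"az":0,"gripper":0.18},{"dx":0,"dy":0,"dz":0,"ax":0,"ay":0,"az":0,"gripper":0},{"dx":0,"dy":0,"dz":0,"ax":0,"ay":0,"az":0,"gripper":0},{"dx":0,"dy":0,"dz":0,"ax":0,"ay":0,"az":0,"gripper":0}]}}

```text
clock: 4.28
eef_pos: [526.0, -261.8, 163.9]
tool_rot: [3.14, 0.0, 1.294]
force: [1.9, -1.0, 5.7]
width: 15.3
gripper_force: 60.1
```

>>> {"method": "step_arm", "body": {"plan": [{"dx":0,"dy":0,"dz":-0.01,"ax":0,"ay":0,"az":0,"gripper":0},{"dx":0,"dy":0,"dz":-0.012,"ax":0,"ay":0,"az":0,"gripper":0},{"dx":0,"dy":0,"dz":0,"ax":0,"ay":0,"az":0,"gripper":0}]}}

```text
clock: 4.65
eef_pos: [524.9, -261.1, 169.6]
tool_rot: [-3.141, -0.0, 1.294]
force: [-0.1, 0.0, -4.0]
width: 15.3
gripper_force: 58.7
```

>>> {"method": "step_arm", "body": {"plan": [{"dx":0.033,"dy":-0.02,"dz":0,"ax":0,"ay":0,"az":0,"gripper":0},{"dx":0.06,"dy":-0.04,"dz":0,"ax":0,"ay":0,"az":0,"gripper":0},{"dx":0.1,"dy":-0.06,"dz":0,"ax":0,"ay":0,"az":0,"gripper":0},{"dx":0.1,"dy":-0.06,"dz":0,"ax":0,"ay":0,"az":0,"gripper":0},{"dx":0.1,"dy":-0.06,"dz":0,"ax":0,"ay":0,"az":0,"gripper":0},{"dx":0.1,"dy":-0.06,"dz":0,"ax":0,"ay":0,"az":0,"gripper":0},{"dx":0.1,"dy":-0.06,"dz":0,"ax":0,"ay":0,"az":0,"gripper":0},{"dx":0.1,"dy":-0.06,"dz":0,"ax":0,"ay":0,"az":0,"gripper":0},{"dx":0.06,"dy":-0.04,"dz":0,"ax":0,"ay":0,"az":-0.03,"gripper":0},{"dx":0.02,"dy":-0.02,"dz":0,"ax":0,"ay":0,"az":-0.05,"gripper":0},{"dx":0,"dy":0,"dz":0,"ax":0,"ay":0,"az":-0.05,"gripper":0},{"dx":0,"dy":0,"dz":0,"ax":0,"ay":0,"az":0,"gripper":0},{"dx":0,"dy":0,"dz":0,"ax":0,"ay":0,"az":0,"gripper":0}]}}

```text
clock: 6.28
eef_pos: [449.6, 0.9, 169.9]
tool_rot: [-3.141, -0.0, 1.497]
force: [-0.5, -0.6, -3.1]
width: 15.5
gripper_force: 58.8
```

Run:
```python
from h import *
togo(453.5,-0.2,170,86)
for n in('scene','wrist'):
  im=grab(n); w=cloud(im); hsv=cv2.cvtColor(im['color'],cv2.COLOR_RGB2HSV); Z=w[...,2]
  m=(hsv[...,1]<70)&(abs(w[...,0]-583)<80)&(abs(w[...,1]+9)<90)&(abs(Z-104)<6); print(n,m.sum(),cv2.minAreaRect(w[m][:,:2].astype(np.float32)))
  t=ctrl.read_state()['eef_pos']
  m=(hsv[...,1]<70)&(w[...,0]<t[0]+20)&(w[...,0]>t[0]-90)&(abs(w[...,1]-t[1])<35)&(Z>115)&(Z<148); 
  if m.sum()>20: print('arm',m.sum(),cv2.minAreaRect(w[m][:,:2].astype(np.float32)),np.median(Z[m]))
  m=(hsv[...,1]<70)&(w[...,0]<t[0]+20)&(w[...,0]>t[0]-90)&(abs(w[...,1]-t[1])<35)&(Z>8)&(Z<20); 
  if m.sum()>20: print('foot',m.sum(),cv2.minAreaRect(w[m][:,:2].astype(np.float32)),np.median(Z[m]))
  save(f'pics/{n}2.png',im['color'] if n=='wrist' else cv2.resize(im['color'][120:360,220:480],(780,720//1))[:600])
```

```text
pos [449.6   0.9 169.9] rpy [-180.    -0.    85.8] F [-0.5 -0.6 -3.1] w 15.5 t 6.28
shift/0.3 [-0.0028  0.0133 -0.0003] turn/90 [-0.0001 -0.0001 -0.0027]
scene 2140 ((584.2506103515625, -9.981208801269531), (136.28993225097656, 94.43526458740234), 85.62529754638672)
arm 153 ((419.90899658203125, 9.435649871826172), (21.09585952758789, 92.76915740966797), 80.12366485595703) 136.70711202632458
foot 387 ((422.36572265625, 3.7506179809570312), (34.13212203979492, 88.77506256103516), 85.52403259277344) 14.057742850507566
wrist 25163 ((581.0846557617188, -12.797172546386719), (138.0335235595703, 92.4617919921875), 86.05162811279297)
arm 5432 ((416.8919677734375, 3.3488283157348633), (21.409578323364258, 86.3255615234375), 86.79914855957031) 137.41610418331652
foot 3349 ((418.5572204589844, 2.5640926361083984), (32.82688903808594, 87.93295288085938), 85.71115112304688) 13.612705175577673
```

View pics/scene2.png

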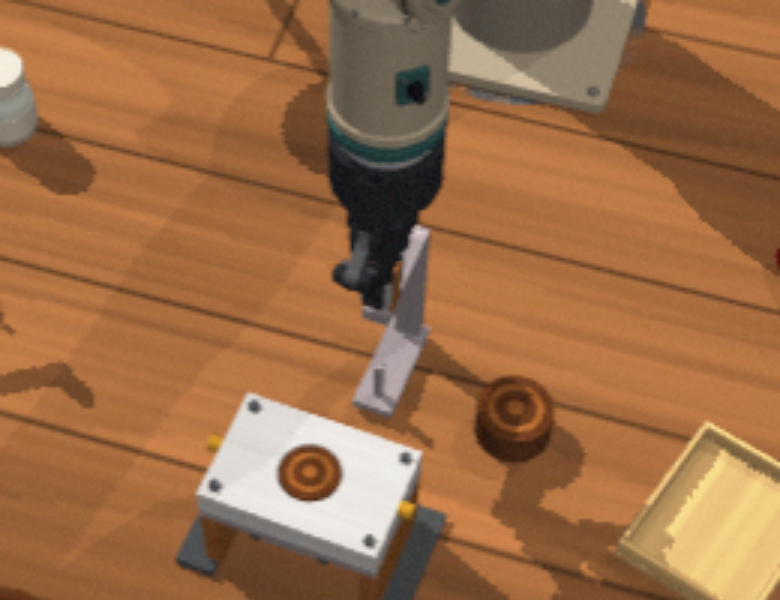

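The scene crop shows the hook upright in line with the channel, rod at about (378,378) and nest roundel at (310,472). The lateral correction is about -2.7 mm and the distance to the axis about 133 mm. I'll go in, stopping about 9 mm short of the axis.

>>> {"method": "step_arm", "body": {"plan": [{"dx":-0.009,"dy":0.02,"dz":0,"ax":0,"ay":0,"az":-0.002,"gripper":0},{"dx":0,"dy":0.04,"dz":0,"ax":0,"ay":0,"az":0,"gripper":0},{"dx":0,"dy":0.06,"dz":0,"ax":0,"ay":0,"az":0,"gripper":0},{"dx":0,"dy":0.06,"dz":0,"ax":0,"ay":0,"az":0,"gripper":0},{"dx":0,"dy":0.06,"dz":0,"ax":0,"ay":0,"az":0,"gripper":0},{"dx":0,"dy":0.06,"dz":0,"ax":0,"ay":0,"az":0,"gripper":0},{"dx":0,"dy":0.06,"dz":0,"ax":0,"ay":0,"az":0,"gripper":0},{"dx":0,"dy":0.04,"dz":0,"ax":0,"ay":0,"az":0,"gripper":0},{"dx":0,"dy":0.013,"dz":0,"ax":0,"ay":0,"az":0,"gripper":0},{"dx":0,"dy":0,"dz":0,"ax":0,"ay":0,"az":0,"gripper":0},{"dx":0,"dy":0,"dz":0,"ax":0,"ay":0,"az":0,"gripper":0}]}}

```text
clock: 7.75
eef_pos: [572.5, -10.4, 169.8]
tool_rot: [-3.141, -0.0, 1.501]
force: [-0.8, 0.3, -3.3]
width: 15.2
gripper_force: 58.9
```

Run:
```python
from h import *
togo(583.2-9,-12+.6,170,86)
for n in('top','scene','wrist'):
  im=grab(n); w=cloud(im); hsv=cv2.cvtColor(im['color'],cv2.COLOR_RGB2HSV); Z=w[...,2]
  save(f'pics/{n}3.png',im['color'])
  m=(hsv[...,1]<70)&(w[...,0]<580)&(w[...,0]>480)&(abs(w[...,1]+9)<30)&(Z>130)&(Z<148)
  if m.sum()>20: print(n,'arm',m.sum(),cv2.minAreaRect(w[m][:,:2].astype(np.float32)),np.median(Z[m]))
  m=(hsv[...,1]<70)&(abs(w[...,0]-583)<80)&(abs(w[...,1]+9)<90)&(abs(Z-104)<4)
  if m.sum()>20: print(n,'nest',m.sum(),cv2.minAreaRect(w[m][:,:2].astype(np.float32)),np.median(Z[m]))
  m=(hsv[...,1]<70)&(w[...,0]<560)&(w[...,0]>480)&(abs(w[...,1]+9)<30)&(Z>8)&(Z<20); 
  if m.sum()>20: print(n,'foot',m.sum(),cv2.minAreaRect(w[m][:,:2].astype(np.float32)))
```

```text
pos [572.5 -10.4 169.8] rpy [-179.9   -0.    86. ] F [-0.8  0.3 -3.3] w 15.2 t 7.75
shift/0.3 [-0.0028  0.006  -0.0007] turn/90 [-0.0007 -0.0001  0.0002]
top arm 108 ((528.689453125, -4.92119026184082), (20.041791915893555, 61.075897216796875), 85.65049743652344) 137.72453999417257
top nest 535 ((581.0072021484375, -32.16948318481445), (85.87434387207031, 91.86206817626953), 85.57667541503906) 103.91904487467855
top foot 53 ((525.1520385742188, -5.132045745849609), (30.760147094726562, 49.26299285888672), 84.73344421386719)
scene arm 120 ((539.7042236328125, -3.1411876678466797), (12.447713851928711, 80.44378662109375), 88.46804809570312) 137.1056788845034
scene nest 1750 ((568.2303466796875, -8.420448303222656), (135.77349853515625, 125.92620849609375), 85.54447174072266) 103.47209013906536
wrist arm 4821 ((538.07421875, -8.177992820739746), (21.789031982421875, 82.91645812988281), 86.85796356201172) 137.48356895245098
wrist nest 18222 ((565.162841796875, 0.2765045166015625), (114.18852996826172, 123.87459564208984), 85.74840545654297) 103.54531294195911
wrist foot 606 ((509.0224609375, -6.209291458129883), (31.413286209106445, 21.957508087158203), 86.88388061523438)
```

Lateral alignment agrees within 1 mm in the top view. Now I'll probe upwards.

>>> {"method": "step_arm", "body": {"plan": [{"dx":0,"dy":0,"dz":-0.01,"ax":0,"ay":0,"az":0,"gripper":0},{"dx":0,"dy":0,"dz":-0.01,"ax":0,"ay":0,"az":0,"gripper":0},{"dx":0,"dy":0,"dz":-0.007,"ax":0,"ay":0,"az":0,"gripper":0},{"dx":0,"dy":0,"dz":0,"ax":0,"ay":0,"az":0,"gripper":0}]}}

```text
clock: 8.4
eef_pos: [573.3, -10.5, 177.7]
tool_rot: [3.141, 0.0, 1.501]
force: [0.6, 0.5, -6.8]
width: 15.4
gripper_force: 59.2
```

>>> {"method": "step_arm", "body": {"plan": [{"dx":0,"dy":0,"dz":-0.003,"ax":0,"ay":0,"az":0,"gripper":0},{"dx":0,"dy":0,"dz":-0.003,"ax":0,"ay":0,"az":0,"gripper":0},{"dx":0,"dy":0,"dz":0,"ax":0,"ay":0,"az":0,"gripper":0}]}}

```text
clock: 8.78
eef_pos: [573.1, -10.4, 179.2]
tool_rot: [-3.141, 0.0, 1.501]
force: [2.0, 0.5, -15.0]
width: 15.0
gripper_force: 58.6
```

>>> {"method": "step_arm", "body": {"plan": [{"dx":0,"dy":0,"dz":0.012,"ax":0,"ay":0,"az":0,"gripper":0},{"dx":0,"dy":0.009,"dz":0,"ax":0,"ay":0,"az":0,"gripper":0},{"dx":0,"dy":0,"dz":-0.006,"ax":0,"ay":0,"az":0,"gripper":0},{"dx":0,"dy":0,"dz":-0.006,"ax":0,"ay":0,"az":0,"gripper":0},{"dx":0,"dy":0,"dz":0,"ax":0,"ay":0,"az":0,"gripper":0}]}}

```text
clock: 9.4
eef_pos: [576.1, -10.7, 179.3]
tool_rot: [3.141, 0.0, 1.501]
force: [3.8, -0.7, -15.7]
width: 14.9
gripper_force: 58.7
```

>>> {"method": "step_arm", "body": {"plan": [{"dx":0,"dy":0,"dz":0.012,"ax":0,"ay":0,"az":0,"gripper":0},{"dx":0,"dy":0.008,"dz":0,"ax":0,"ay":0,"az":0,"gripper":0},{"dx":0,"dy":0,"dz":-0.006,"ax":0,"ay":0,"az":0,"gripper":0},{"dx":0,"dy":0,"dz":-0.006,"ax":0,"ay":0,"az":0,"gripper":0},{"dx":0,"dy":0,"dz":0,"ax":0,"ay":0,"az":0,"gripper":0}]}}

```text
clock: 10.02
eef_pos: [578.3, -10.8, 179.3]
tool_rot: [-3.142, 0.0, 1.501]
force: [3.1, -0.7, -14.3]
width: 15.0
gripper_force: 58.7
```

>>> {"method": "step_arm", "body": {"plan": [{"dx":0,"dy":0,"dz":0.012,"ax":0,"ay":0,"az":0,"gripper":0},{"dx":0,"dy":0.008,"dz":0,"ax":0,"ay":0,"az":0,"gripper":0},{"dx":0,"dy":0,"dz":-0.006,"ax":0,"ay":0,"az":0,"gripper":0},{"dx":0,"dy":0,"dz":-0.006,"ax":0,"ay":0,"az":0,"gripper":0},{"dx":0,"dy":0,"dz":0,"ax":0,"ay":0,"az":0,"gripper":0}]}}

```text
clock: 10.65
eef_pos: [580.8, -11.0, 179.3]
tool_rot: [3.141, 0.0, 1.501]
force: [3.5, -0.7, -14.3]
width: 15.2
gripper_force: 58.7
```

>>> {"method": "step_arm", "body": {"plan": [{"dx":0,"dy":0,"dz":0.012,"ax":0,"ay":0,"az":0,"gripper":0},{"dx":0,"dy":0.009,"dz":0,"ax":0,"ay":0,"az":0,"gripper":0},{"dx":0,"dy":0,"dz":-0.006,"ax":0,"ay":0,"az":0,"gripper":0},{"dx":0,"dy":0,"dz":-0.006,"ax":0,"ay":0,"az":0,"gripper":0},{"dx":0,"dy":0,"dz":0,"ax":0,"ay":0,"az":0,"gripper":0}]}}

```text
clock: 11.28
eef_pos: [583.5, -11.2, 179.3]
tool_rot: [3.141, 0.0, 1.501]
force: [3.4, -0.2, -13.5]
width: 15.3
gripper_force: 58.9
```

>>> {"method": "step_arm", "body": {"plan": [{"dx":0,"dy":0,"dz":0.012,"ax":0,"ay":0,"az":0,"gripper":0},{"dx":0,"dy":0.008,"dz":0,"ax":0,"ay":0,"az":0,"gripper":0},{"dx":0,"dy":0,"dz":-0.006,"ax":0,"ay":0,"az":0,"gripper":0},{"dx":0,"dy":0,"dz":-0.006,"ax":0,"ay":0,"az":0,"gripper":0},{"dx":0,"dy":0,"dz":0,"ax":0,"ay":0,"az":0,"gripper":0}]}}

```text
clock: 11.9
eef_pos: [586.4, -11.5, 180.4]
tool_rot: [3.14, -0.0, 1.501]
force: [-0.2, 0.6, -3.3]
width: 15.1
gripper_force: 60.6
```

>>> {"method": "step_arm", "body": {"plan": [{"dx":0,"dy":0,"dz":0.012,"ax":0,"ay":0,"az":0,"gripper":0},{"dx":0,"dy":0.008,"dz":0,"ax":0,"ay":0,"az":0,"gripper":0},{"dx":0,"dy":0,"dz":-0.006,"ax":0,"ay":0,"az":0,"gripper":0},{"dx":0,"dy":0,"dz":-0.006,"ax":0,"ay":0,"az":0,"gripper":0},{"dx":0,"dy":0,"dz":0,"ax":0,"ay":0,"az":0,"gripper":0}]}}

```text
clock: 12.52
eef_pos: [588.2, -11.6, 180.0]
tool_rot: [3.141, -0.0, 1.501]
force: [0.4, -0.3, -3.3]
width: 15.7
gripper_force: 60.7
```

>>> {"method": "step_arm", "body": {"plan": [{"dx":0,"dy":0,"dz":0.012,"ax":0,"ay":0,"az":0,"gripper":0},{"dx":0,"dy":0.008,"dz":0,"ax":0,"ay":0,"az":0,"gripper":0},{"dx":0,"dy":0,"dz":-0.006,"ax":0,"ay":0,"az":0,"gripper":0},{"dx":0,"dy":0,"dz":-0.006,"ax":0,"ay":0,"az":0,"gripper":0},{"dx":0,"dy":0,"dz":0,"ax":0,"ay":0,"az":0,"gripper":0}]}}

```text
clock: 13.15
eef_pos: [590.5, -11.7, 180.0]
tool_rot: [-3.141, -0.0, 1.501]
force: [-0.2, 0.3, -3.8]
width: 15.4
gripper_force: 60.6
```

The hole spans about x 586–590.5, so its centre is near 588.4. I'll go up through the hole and stop just below the roundel.

>>> {"method": "step_arm", "body": {"plan": [{"dx":0,"dy":0,"dz":0.012,"ax":0,"ay":0,"az":0,"gripper":0},{"dx":0,"dy":-0.007,"dz":0,"ax":0,"ay":0,"az":0,"gripper":0},{"dx":0,"dy":0,"dz":-0.012,"ax":0,"ay":0,"az":0,"gripper":0},{"dx":0,"dy":0,"dz":-0.01,"ax":0,"ay":0,"az":0,"gripper":0},{"dx":0,"dy":0,"dz":-0.01,"ax":0,"ay":0,"az":0,"gripper":0},{"dx":0,"dy":0,"dz":0,"ax":0,"ay":0,"az":0,"gripper":0}]}}

```text
clock: 13.9
eef_pos: [588.8, -11.6, 186.2]
tool_rot: [3.141, -0.0, 1.501]
force: [-0.1, -1.2, -3.4]
width: 15.3
gripper_force: 60.6
```

>>> {"method": "step_arm", "body": {"plan": [{"dx":0,"dy":0,"dz":-0.01,"ax":0,"ay":0,"az":0,"gripper":0},{"dx":0,"dy":0,"dz":-0.01,"ax":0,"ay":0,"az":0,"gripper":0},{"dx":0,"dy":0,"dz":0,"ax":0,"ay":0,"az":0,"gripper":0}]}}

```text
clock: 14.28
eef_pos: [588.7, -11.6, 192.1]
tool_rot: [3.141, 0.0, 1.501]
force: [0.4, 0.5, -2.7]
width: 15.2
gripper_force: 60.6
```

>>> {"method": "step_arm", "body": {"plan": [{"dx":0,"dy":0,"dz":-0.006,"ax":0,"ay":0,"az":0,"gripper":0},{"dx":0,"dy":0,"dz":-0.006,"ax":0,"ay":0,"az":0,"gripper":0},{"dx":0,"dy":0,"dz":-0.004,"ax":0,"ay":0,"az":0,"gripper":0},{"dx":0,"dy":0,"dz":0,"ax":0,"ay":0,"az":0,"gripper":0}]}}

```text
clock: 14.78
eef_pos: [588.6, -11.6, 196.7]
tool_rot: [3.141, -0.0, 1.501]
force: [0.7, 0.7, -3.9]
width: 15.4
gripper_force: 60.5
```

>>> {"method": "step_arm", "body": {"plan": [{"dx":0,"dy":0,"dz":-0.003,"ax":0,"ay":0,"az":0,"gripper":0},{"dx":0,"dy":0,"dz":-0.003,"ax":0,"ay":0,"az":0,"gripper":0},{"dx":0,"dy":0,"dz":0,"ax":0,"ay":0,"az":0,"gripper":0}]}}

```text
clock: 15.15
eef_pos: [588.4, -11.5, 198.1]
tool_rot: [-3.141, 0.0, 1.501]
force: [0.1, -0.3, -5.6]
width: 15.0
gripper_force: 60.2
```

>>> {"method": "step_arm", "body": {"plan": [{"dx":0,"dy":0,"dz":-0.003,"ax":0,"ay":0,"az":0,"gripper":0},{"dx":0,"dy":0,"dz":-0.003,"ax":0,"ay":0,"az":0,"gripper":0},{"dx":0,"dy":0,"dz":0,"ax":0,"ay":0,"az":0,"gripper":0}]}}

```text
clock: 15.52
eef_pos: [588.5, -11.6, 200.2]
tool_rot: [3.142, -0.0, 1.501]
force: [1.0, -0.4, -7.4]
width: 15.0
gripper_force: 59.9
```

>>> {"method": "step_arm", "body": {"plan": [{"dx":0,"dy":0,"dz":-0.003,"ax":0,"ay":0,"az":0,"gripper":0},{"dx":0,"dy":0,"dz":-0.003,"ax":0,"ay":0,"az":0,"gripper":0},{"dx":0,"dy":0,"dz":0,"ax":0,"ay":0,"az":0,"gripper":0}]}}

```text
clock: 15.9
eef_pos: [588.8, -11.6, 202.2]
tool_rot: [3.141, 0.0, 1.501]
force: [1.5, -0.6, -7.3]
width: 15.1
gripper_force: 59.9
```

>>> {"method": "step_arm", "body": {"plan": [{"dx":0,"dy":0,"dz":-0.003,"ax":0,"ay":0,"az":0,"gripper":0},{"dx":0,"dy":0,"dz":-0.003,"ax":0,"ay":0,"az":0,"gripper":0},{"dx":0,"dy":0,"dz":0,"ax":0,"ay":0,"az":0,"gripper":0}]}}

```text
clock: 16.27
eef_pos: [588.9, -11.6, 204.0]
tool_rot: [3.141, 0.0, 1.501]
force: [2.4, -0.8, -7.8]
width: 14.9
gripper_force: 59.7
```

>>> {"method": "step_arm", "body": {"plan": [{"dx":0,"dy":0,"dz":-0.003,"ax":0,"ay":0,"az":0,"gripper":0},{"dx":0,"dy":0,"dz":-0.003,"ax":0,"ay":0,"az":0,"gripper":0},{"dx":0,"dy":0,"dz":0,"ax":0,"ay":0,"az":0,"gripper":0}]}}

```text
clock: 16.65
eef_pos: [588.6, -11.6, 205.8]
tool_rot: [3.141, -0.0, 1.501]
force: [2.6, 0.0, -7.7]
width: 15.4
gripper_force: 59.8
```

>>> {"method": "step_arm", "body": {"plan": [{"dx":0,"dy":0,"dz":-0.003,"ax":0,"ay":0,"az":0,"gripper":0},{"dx":0,"dy":0,"dz":-0.003,"ax":0,"ay":0,"az":0,"gripper":0},{"dx":0,"dy":0,"dz":0,"ax":0,"ay":0,"az":0,"gripper":0}]}}

```text
clock: 17.02
eef_pos: [589.0, -11.6, 207.6]
tool_rot: [3.14, 0.0, 1.501]
force: [3.7, -1.3, -8.4]
width: 15.4
gripper_force: 59.6
```

Run:
```python
from h import *
print(ctrl.read_state()['force'])
for n in('scene','top'):
  im=grab(n); w=cloud(im); hsv=cv2.cvtColor(im['color'],cv2.COLOR_RGB2HSV); Z=w[...,2]
  m=(abs(w[...,0]-583)<24)&(abs(w[...,1]+9)<24)&(Z>108)&(Z<135)&(hsv[...,1]>90); 
  if m.sum(): print(n,m.sum(),np.percentile(Z[m],[10,50,90]),w[m].mean(0))
```

```text
[ 3.68346867 -1.32157046 -8.3641598 ]
scene 271 [109.67767453 112.74355376 116.0807491 ] [585.69998547  -8.76654905 112.87898656]
top 39 [109.88105862 112.943198   116.06841296] [580.02207601 -22.55357357 113.13847468]
```

>>> {"method": "step_arm", "body": {"plan": [{"dx":0,"dy":0,"dz":-0.004,"ax":0,"ay":0,"az":0,"gripper":0},{"dx":0,"dy":0,"dz":0,"ax":0,"ay":0,"az":0,"gripper":0},{"dx":0,"dy":0,"dz":0,"ax":0,"ay":0,"az":0,"gripper":0},{"dx":0,"dy":0,"dz":0,"ax":0,"ay":0,"az":0,"gripper":0}]}}

```text
clock: 17.62
eef_pos: [588.4, -11.6, 208.6]
tool_rot: [-3.141, -0.0, 1.501]
force: [4.4, -0.3, -8.5]
width: 15.3
gripper_force: 59.8
```

>>> {"method": "step_arm", "body": {"plan": [{"dx":0,"dy":0,"dz":0.01,"ax":0,"ay":0,"az":0,"gripper":0},{"dx":0,"dy":0,"dz":0.02,"ax":0,"ay":0,"az":0,"gripper":0},{"dx":0,"dy":0,"dz":0.02,"ax":0,"ay":0,"az":0,"gripper":0},{"dx":0,"dy":0,"dz":0.02,"ax":0,"ay":0,"az":0,"gripper":0},{"dx":0,"dy":0,"dz":0.02,"ax":0,"ay":0,"az":0,"gripper":0},{"dx":0,"dy":0,"dz":0.02,"ax":0,"ay":0,"az":0,"gripper":0},{"dx":0,"dy":0,"dz":0.015,"ax":0,"ay":0,"az":0,"gripper":0},{"dx":0,"dy":0,"dz":0,"ax":0,"ay":0,"az":0,"gripper":0},{"dx":0,"dy":0,"dz":0,"ax":0,"ay":0,"az":0,"gripper":0}]}}

```text
clock: 18.75
eef_pos: [588.6, -11.6, 171.2]
tool_rot: [3.141, -0.0, 1.501]
force: [0.8, -0.2, -3.7]
width: 15.3
gripper_force: 60.6
```

Run:
```python
from h import *
togo(450,-1.5,170,86)
for n in('scene',):
  im=grab(n); w=cloud(im); hsv=cv2.cvtColor(im['color'],cv2.COLOR_RGB2HSV); Z=w[...,2]
  m=(abs(w[...,0]-583)<24)&(abs(w[...,1]+9)<24)&(Z>108)&(Z<135)&(hsv[...,1]>90); 
  if m.sum(): print(n,m.sum(),np.percentile(Z[m],[10,50,90]),w[m].mean(0))
```

```text
pos [588.6 -11.6 171.2] rpy [180.  -0.  86.] F [ 0.8 -0.2 -3.7] w 15.3 t 18.75
shift/0.3 [ 0.0015 -0.4633  0.004 ] turn/90 [ 0.0002 -0.      0.0001]
scene 161 [109.10901421 113.58379082 117.86856047] [589.57320637  -3.82433561 114.19246237]
```

Rod is clear and the roundel stays up. Now I'll retreat and move the hook to the free area at -y.

>>> {"method": "step_arm", "body": {"plan": [{"dx":0,"dy":-0.03,"dz":0,"ax":0,"ay":0,"az":0,"gripper":0},{"dx":0,"dy":-0.06,"dz":0,"ax":0,"ay":0,"az":0,"gripper":0},{"dx":0,"dy":-0.08,"dz":0,"ax":0,"ay":0,"az":0,"gripper":0},{"dx":0,"dy":-0.08,"dz":0,"ax":0,"ay":0,"az":0,"gripper":0},{"dx":0,"dy":-0.08,"dz":0,"ax":0,"ay":0,"az":0,"gripper":0},{"dx":0,"dy":-0.08,"dz":0,"ax":0,"ay":0,"az":0,"gripper":0},{"dx":0,"dy":-0.04,"dz":0,"ax":0,"ay":0,"az":0,"gripper":0},{"dx":-0.04,"dy":-0.013,"dz":0,"ax":0,"ay":0,"az":0,"gripper":0},{"dx":-0.08,"dy":0,"dz":0,"ax":0,"ay":0,"az":0,"gripper":0},{"dx":-0.1,"dy":0,"dz":0,"ax":0,"ay":0,"az":0,"gripper":0},{"dx":-0.1,"dy":0,"dz":0,"ax":0,"ay":0,"az":0,"gripper":0},{"dx":-0.07,"dy":0,"dz":0,"ax":0,"ay":0,"az":0,"gripper":0},{"dx":-0.03,"dy":0,"dz":0,"ax":0,"ay":0,"az":0,"gripper":0},{"dx":0,"dy":0,"dz":0.012,"ax":0,"ay":0,"az":0,"gripper":0},{"dx":0,"dy":0,"dz":0.006,"ax":0,"ay":0,"az":0,"gripper":0},{"dx":0,"dy":0,"dz":0,"ax":0,"ay":0,"az":0,"gripper":0},{"dx":0,"dy":0,"dz":0,"ax":0,"ay":0,"az":0,"gripper":0}]}}

```text
clock: 20.92
eef_pos: [441.3, -127.0, 165.7]
tool_rot: [-3.142, -0.0, 1.502]
force: [0.2, 0.3, -3.9]
width: 15.0
gripper_force: 60.4
```

Run:
```python
from h import *
togo(440,-130,164,86)
for n in('scene','top'):
  im=grab(n); w=cloud(im); hsv=cv2.cvtColor(im['color'],cv2.COLOR_RGB2HSV); Z=w[...,2]
  m=(abs(w[...,0]-583)<26)&(abs(w[...,1]+9)<26)&(Z>109)&(Z<135)
  if m.sum(): print(n,m.sum(),np.percentile(Z[m],[10,50,90]),cv2.minEnclosingCircle(w[m][:,:2].astype(np.float32))); A=w[m]; c,*_=np.linalg.lstsq(np.c_[A[:,:2]-A[:,:2].mean(0),np.ones(len(A))],A[:,2],rcond=None); print(c)
```

```text
pos [ 441.3 -127.   165.7] rpy [-180.    -0.    86.1] F [ 0.2  0.3 -3.9] w 15.0 t 20.93
shift/0.3 [-0.0102 -0.0035  0.0056] turn/90 [-0.     -0.0001  0.0009]
scene 303 [110.26192593 113.46994291 116.97539523] ((581.436279296875, -10.332870483398438), 24.247953414916992)
[ 1.06360044e-01 -2.92283954e-02  1.13539464e+02]
top 212 [110.60665555 113.75778988 117.58045753] ((579.8147583007812, -7.00967264175415), 22.036514282226562)
[ 1.51240735e-01 -3.19299536e-02  1.14055369e+02]
```

>>> {"method": "step_arm", "body": {"plan": [{"dx":0,"dy":0,"dz":0.004,"ax":0,"ay":0,"az":0,"gripper":0},{"dx":0,"dy":0,"dz":0.003,"ax":0,"ay":0,"az":0,"gripper":0},{"dx":0,"dy":0,"dz":0,"ax":0,"ay":0,"az":0,"gripper":0},{"dx":0,"dy":0,"dz":0,"ax":0,"ay":0,"az":0,"gripper":0}]}}

```text
clock: 21.52
eef_pos: [441.4, -127.7, 163.8]
tool_rot: [3.141, -0.0, 1.501]
force: [1.0, 0.2, 1.2]
width: 15.1
gripper_force: 61.1
```

Foot is on the bench. I'll release and rise.

>>> {"method": "step_arm", "body": {"plan": [{"dx":0,"dy":0,"dz":0,"ax":0,"ay":0,"az":0,"gripper":0.25},{"dx":0,"dy":0,"dz":0,"ax":0,"ay":0,"az":0,"gripper":0.35},{"dx":0,"dy":0,"dz":0,"ax":0,"ay":0,"az":0,"gripper":0.5},{"dx":0,"dy":0,"dz":0,"ax":0,"ay":0,"az":0,"gripper":0.6},{"dx":0,"dy":0,"dz":-0.05,"ax":0,"ay":0,"az":0,"gripper":0.7},{"dx":0,"dy":0,"dz":-0.1,"ax":0,"ay":0,"az":0,"gripper":0.7},{"dx":0,"dy":0,"dz":-0.1,"ax":0,"ay":0,"az":0,"gripper":0.7},{"dx":0,"dy":0,"dz":0,"ax":0,"ay":0,"az":0,"gripper":0.7}]}}

```text
clock: 22.52
eef_pos: [442.4, -128.0, 240.3]
tool_rot: [3.137, 0.0, 1.501]
force: [-0.1, 0.5, 0.3]
width: 59.9
gripper_force: 0.0
```

Run:
```python
from h import *
im=grab('scene'); c=im['color']; save('pics/s4.png',cv2.resize(c[150:350,180:430],(750,600)))
w=cloud(im); m=(abs(w[...,0]-420)<60)&(abs(w[...,1]+127)<30)&(w[...,2]>165)&(w[...,2]<182); print(m.sum(),w[m].mean(0))
for y in (86,): togo(582.5,-9.5,225,y)
```

```text
92 [ 445.15430376 -127.29702208  173.10111956]
pos [ 441.6 -127.5  239.1] rpy [179.9  -0.   86. ] F [-0.7  0.3 -1. ] w 59.7 t 22.57
shift/0.3 [0.425  0.4414 0.0479] turn/90 [ 0.0012 -0.      0.0004]
```

View pics/s4.png

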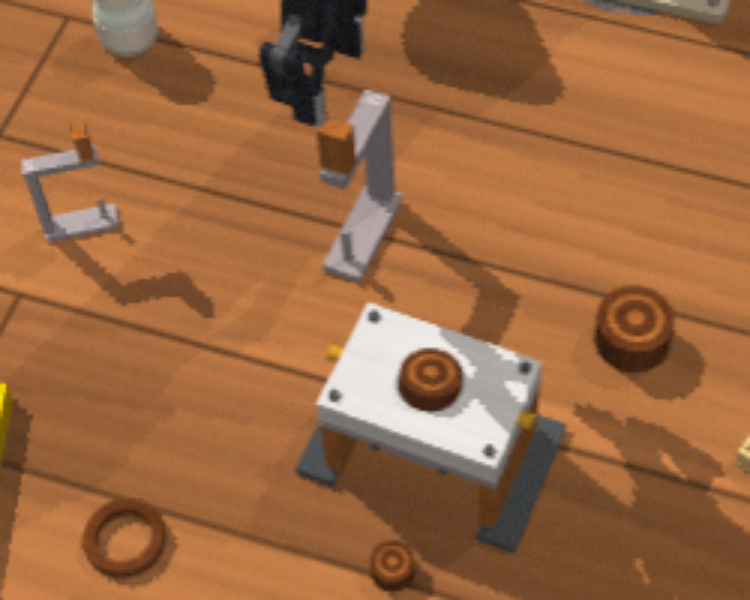

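The picture shows the hook upright and released, with its handle at (337,148). The roundel stands proud of the nest at (430,375), slightly tilted. I'll move above it.

>>> {"method": "step_arm", "body": {"plan": [{"dx":0.04,"dy":0.04,"dz":0,"ax":0,"ay":0,"az":0,"gripper":0.62},{"dx":0.09,"dy":0.09,"dz":0,"ax":0,"ay":0,"az":0,"gripper":0.62},{"dx":0.1,"dy":0.11,"dz":0,"ax":0,"ay":0,"az":0,"gripper":0.62},{"dx":0.1,"dy":0.11,"dz":0,"ax":0,"ay":0,"az":0,"gripper":0.62},{"dx":0.065,"dy":0.06,"dz":0,"ax":0,"ay":0,"az":0,"gripper":0.62},{"dx":0.03,"dy":0.03,"dz":0.04,"ax":0,"ay":0,"az":0,"gripper":0.62},{"dx":0,"dy":0,"dz":0,"ax":0,"ay":0,"az":0,"gripper":0.62},{"dx":0,"dy":0,"dz":0,"ax":0,"ay":0,"az":0,"gripper":0.62}]}}

```text
clock: 23.58
eef_pos: [580.6, -10.8, 226.0]
tool_rot: [-3.14, 0.001, 1.5]
force: [-0.7, -1.5, -0.6]
width: 53.0
gripper_force: 0.0
```

Run:
```python
from h import *
togo(583,-9.7,140,86)
im=grab('wrist'); w=cloud(im); hsv=cv2.cvtColor(im['color'],cv2.COLOR_RGB2HSV); Z=w[...,2]; save('pics/w5.png',im['color'])
m=(abs(w[...,0]-583)<35)&(abs(w[...,1]+9)<35)&(Z>100)&(Z<130)&(hsv[...,1]>90)
P=w[m]; print(m.sum(),cv2.minEnclosingCircle(P[:,:2].astype(np.float32)),P.min(0),P.max(0))
Q=P[(Z[m]>108)]; c,*_=np.linalg.lstsq(np.c_[Q[:,:2]-Q[:,:2].mean(0),np.ones(len(Q))],Q[:,2],rcond=None); print(c,Q[:,:2].mean(0))
```

```text
pos [580.6 -10.8 226. ] rpy [-179.9    0.    85.9] F [-0.7 -1.5 -0.6] w 53.0 t 23.57
shift/0.3 [0.0043 0.0083 0.2868] turn/90 [-0.0012  0.0005 -0.0009]
2841 ((580.2473754882812, -10.357548713684082), 23.005535125732422) [557.38937806 -32.23770225 100.04222954] [603.16705275  11.6410209  119.26939369]
[ 1.61332962e-01 -3.53395731e-02  1.13427213e+02] [579.5529757  -9.2831389]
```

View pics/w5.png

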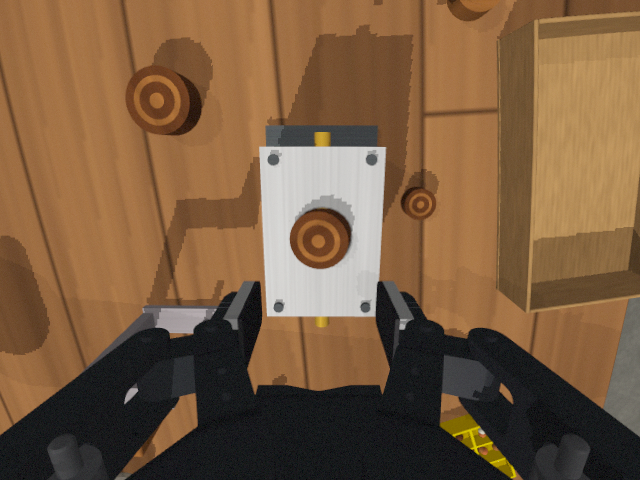

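The wrist view shows the roundel at (320,238), centred between the fingers. Now I'll descend in steps.

>>> {"method": "step_arm", "body": {"plan": [{"dx":0.001,"dy":0.003,"dz":0.08,"ax":0,"ay":0,"az":0,"gripper":0.62},{"dx":0,"dy":0,"dz":0.1,"ax":0,"ay":0,"az":0,"gripper":0.62},{"dx":0,"dy":0,"dz":0.08,"ax":0,"ay":0,"az":0,"gripper":0.62},{"dx":0,"dy":0,"dz":0.03,"ax":0,"ay":0,"az":0,"gripper":0.62},{"dx":0,"dy":0,"dz":0,"ax":0,"ay":0,"az":0,"gripper":0.62}]}}

```text
clock: 24.25
eef_pos: [582.4, -9.9, 139.8]
tool_rot: [-3.141, 0.0, 1.5]
force: [0.5, 0.3, 0.8]
width: 53.0
gripper_force: 0.0
```

>>> {"method": "step_arm", "body": {"plan": [{"dx":0,"dy":0,"dz":0.009,"ax":0,"ay":0,"az":0,"gripper":0.62},{"dx":0,"dy":0,"dz":0.006,"ax":0,"ay":0,"az":0,"gripper":0.62},{"dx":0,"dy":0,"dz":0,"ax":0,"ay":0,"az":0,"gripper":0.62}]}}

```text
clock: 24.62
eef_pos: [582.7, -9.3, 135.4]
tool_rot: [3.141, -0.0, 1.501]
force: [0.6, 0.4, 0.6]
width: 53.1
gripper_force: 0.0
```

>>> {"method": "step_arm", "body": {"plan": [{"dx":0,"dy":0,"dz":0.01,"ax":0,"ay":0,"az":0,"gripper":0.62},{"dx":0,"dy":0,"dz":0.01,"ax":0,"ay":0,"az":0,"gripper":0.62},{"dx":0,"dy":0,"dz":0,"ax":0,"ay":0,"az":0,"gripper":0.62}]}}

```text
clock: 25.0
eef_pos: [582.3, -9.3, 128.7]
tool_rot: [-3.141, 0.0, 1.501]
force: [-0.0, -0.3, 0.3]
width: 52.7
gripper_force: 0.0
```

>>> {"method": "step_arm", "body": {"plan": [{"dx":0,"dy":0,"dz":0.004,"ax":0,"ay":0,"az":0,"gripper":0.62},{"dx":0,"dy":0,"dz":0.003,"ax":0,"ay":0,"az":0,"gripper":0.62},{"dx":0,"dy":0,"dz":0,"ax":0,"ay":0,"az":0,"gripper":0.62}]}}

```text
clock: 25.38
eef_pos: [582.6, -9.4, 126.9]
tool_rot: [-3.142, -0.0, 1.501]
force: [1.2, 0.8, 0.1]
width: 52.7
gripper_force: 0.0
```

>>> {"method": "step_arm", "body": {"plan": [{"dx":0,"dy":0,"dz":0.004,"ax":0,"ay":0,"az":0,"gripper":0.62},{"dx":0,"dy":0,"dz":0.003,"ax":0,"ay":0,"az":0,"gripper":0.62},{"dx":0,"dy":0,"dz":0,"ax":0,"ay":0,"az":0,"gripper":0.62}]}}

```text
clock: 25.75
eef_pos: [582.5, -9.3, 124.8]
tool_rot: [-3.141, -0.0, 1.501]
force: [-0.7, -0.5, 0.1]
width: 53.2
gripper_force: 0.0
```

>>> {"method": "step_arm", "body": {"plan": [{"dx":0,"dy":0,"dz":0.003,"ax":0,"ay":0,"az":0,"gripper":0.62},{"dx":0,"dy":0,"dz":0,"ax":0,"ay":0,"az":0,"gripper":0.62}]}}

```text
clock: 26.0
eef_pos: [582.5, -9.3, 123.9]
tool_rot: [-3.141, -0.0, 1.501]
force: [-0.0, 0.3, 0.7]
width: 53.0
gripper_force: 0.0
```

>>> {"method": "step_arm", "body": {"plan": [{"dx":0,"dy":0,"dz":0,"ax":0,"ay":0,"az":0,"gripper":0.55},{"dx":0,"dy":0,"dz":0,"ax":0,"ay":0,"az":0,"gripper":0.5},{"dx":0,"dy":0,"dz":0,"ax":0,"ay":0,"az":0,"gripper":0.4},{"dx":0,"dy":0,"dz":0,"ax":0,"ay":0,"az":0,"gripper":0.4},{"dx":0,"dy":0,"dz":0,"ax":0,"ay":0,"az":0,"gripper":0.4}]}}

```text
clock: 26.62
eef_pos: [581.9, -9.3, 124.5]
tool_rot: [-3.14, -0.0, 1.501]
force: [-3.0, 1.3, 6.9]
width: 41.4
gripper_force: 59.9
```

>>> {"method": "step_arm", "body": {"plan": [{"dx":0,"dy":0,"dz":-0.004,"ax":0,"ay":0,"az":0,"gripper":0.3},{"dx":0,"dy":0,"dz":-0.006,"ax":0,"ay":0,"az":0,"gripper":0.3},{"dx":0,"dy":0,"dz":0,"ax":0,"ay":0,"az":0,"gripper":0.3}]}}

```text
clock: 27.0
eef_pos: [581.7, -9.2, 126.4]
tool_rot: [-3.139, 0.0, 1.501]
force: [-1.9, 0.5, -4.3]
width: 41.0
gripper_force: 60.5
```

Run:
```python
from h import *
im=grab('scene'); c=im['color']; save('pics/s6.png',cv2.resize(c[200:340,260:400],(600,600)))
w=cloud(im); Z=w[...,2]; hsv=cv2.cvtColor(c,cv2.COLOR_RGB2HSV)
m=(abs(w[...,0]-583)<30)&(abs(w[...,1]+9)<30)&(Z>106)&(Z<140)&(hsv[...,1]>90); print(m.sum(),w[m].min(0),w[m].max(0))
```

```text
127 [558.73908133 -25.76490153 106.18765266] [600.14963323  11.61613993 132.05665912]
```

View pics/s6.png

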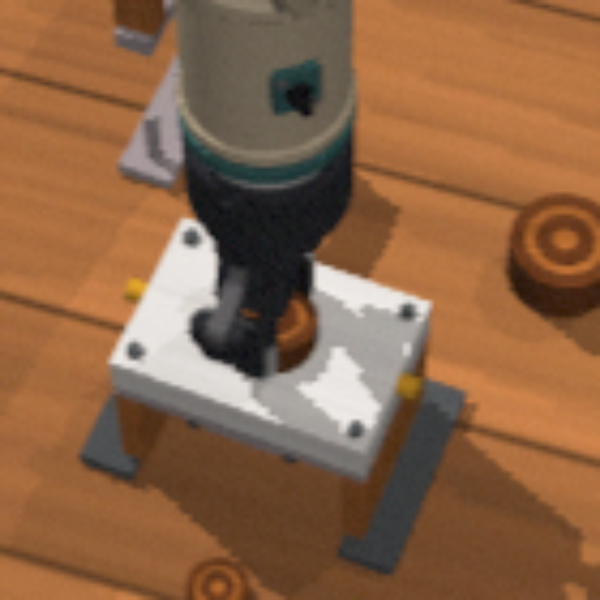

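The roundel sits between the pads at about (290,330), with the finger at (265,350). I'll keep pulling slowly.

>>> {"method": "step_arm", "body": {"plan": [{"dx":0,"dy":0,"dz":-0.008,"ax":0,"ay":0,"az":0,"gripper":0.3},{"dx":0,"dy":0,"dz":-0.008,"ax":0,"ay":0,"az":0,"gripper":0.3},{"dx":0,"dy":0,"dz":-0.008,"ax":0,"ay":0,"az":0,"gripper":0.3},{"dx":0,"dy":0,"dz":-0.008,"ax":0,"ay":0,"az":0,"gripper":0.3},{"dx":0,"dy":0,"dz":0,"ax":0,"ay":0,"az":0,"gripper":0.3}]}}

```text
clock: 27.68
eef_pos: [585.1, -9.7, 138.1]
tool_rot: [3.136, 0.0, 1.501]
force: [0.1, 0.4, -0.0]
width: 41.2
gripper_force: 61.2
```

>>> {"method": "step_arm", "body": {"plan": [{"dx":0,"dy":0,"dz":-0.02,"ax":0,"ay":0,"az":0,"gripper":0.3},{"dx":0,"dy":0,"dz":-0.03,"ax":0,"ay":0,"az":0,"gripper":0.3},{"dx":0,"dy":0,"dz":-0.05,"ax":0,"ay":0,"az":0,"gripper":0.3},{"dx":0,"dy":0,"dz":-0.05,"ax":0,"ay":0,"az":0,"gripper":0.3},{"dx":0,"dy":0,"dz":0,"ax":0,"ay":0,"az":0,"gripper":0.3}]}}

```text
clock: 28.3
eef_pos: [583.7, -9.4, 183.4]
tool_rot: [3.138, -0.0, 1.501]
force: [0.3, -0.1, 0.3]
width: 41.3
gripper_force: 61.2
```

Run:
```python
from h import *
togo(481,280.5,170,161-90)
im=grab('wrist'); c=im['color']; save('pics/w7.png',c)
im=grab('scene'); save('pics/s7.png',np.hstack([cv2.resize(im['color'][180:340,240:400],(400,400)),cv2.resize(c[160:480,160:480],(400,400))]))
```

```text
pos [583.7  -9.4 183.4] rpy [179.8  -0.   86. ] F [ 0.3 -0.1  0.3] w 41.3 t 28.3
shift/0.3 [ 0.9403 -0.4088  0.0436] turn/90 [ 0.0022 -0.0005  0.1669]
```

View pics/s7.png

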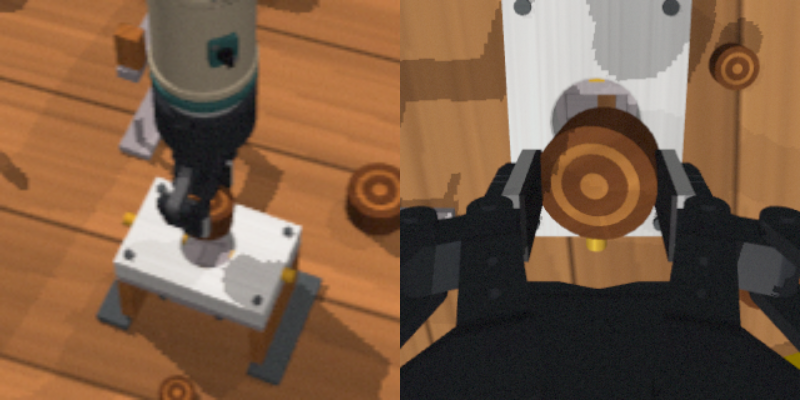

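The roundel is held level-ish between the pads, at about (215,205) in the left half and (598,185) in the right half. I'll measure its pose in the grip and travel to the tray.

>>> {"method": "step_arm", "body": {"plan": [{"dx":0.04,"dy":-0.015,"dz":0,"ax":0,"ay":0,"az":0,"gripper":0.3},{"dx":0.08,"dy":-0.03,"dz":0,"ax":0,"ay":0,"az":0,"gripper":0.3},{"dx":0.12,"dy":-0.05,"dz":0,"ax":0,"ay":0,"az":0,"gripper":0.3},{"dx":0.12,"dy":-0.05,"dz":0,"ax":0,"ay":0,"az":0,"gripper":0.3},{"dx":0.12,"dy":-0.05,"dz":0,"ax":0,"ay":0,"az":0,"gripper":0.3},{"dx":0.12,"dy":-0.05,"dz":0,"ax":0,"ay":0,"az":0,"gripper":0.3},{"dx":0.12,"dy":-0.05,"dz":0,"ax":0,"ay":0,"az":0,"gripper":0.3},{"dx":0.12,"dy":-0.05,"dz":0,"ax":0,"ay":0,"az":0,"gripper":0.3},{"dx":0.07,"dy":-0.04,"dz":0,"ax":0,"ay":0,"az":0.03,"gripper":0.3},{"dx":0.03,"dy":-0.02,"dz":0,"ax":0,"ay":0,"az":0.05,"gripper":0.3},{"dx":0,"dy":0,"dz":0,"ax":0,"ay":0,"az":0.05,"gripper":0.3},{"dx":0,"dy":0,"dz":0,"ax":0,"ay":0,"az":0.037,"gripper":0.3},{"dx":0,"dy":0,"dz":0,"ax":0,"ay":0,"az":0,"gripper":0.3}]}}

```text
clock: 30.02
eef_pos: [480.4, 281.3, 181.0]
tool_rot: [-3.14, 0.001, 1.241]
force: [0.3, -0.6, -1.5]
width: 41.1
gripper_force: 61.2
```

Run:
```python
from h import *
s=ctrl.read_state(); im=grab('wrist'); w=cloud(im); hsv=cv2.cvtColor(im['color'],cv2.COLOR_RGB2HSV); t=s['eef_pos']
d=w-t; m=(np.hypot(d[...,0],d[...,1])<32)&(d[...,2]<15)&(d[...,2]>-45)&(hsv[...,1]>90)
P=d[m]; print(m.sum(),P.min(0),P.max(0))
top=P[P[:,2]>np.percentile(P[:,2],40)]
for k in range(3):
  c,*_=np.linalg.lstsq(np.c_[top[:,:2],np.ones(len(top))],top[:,2],rcond=None); r=P[:,2]-P[:,:2]@c[:2]-c[2]; top=P[abs(r)<2]
print('plane',c,len(top),cv2.minEnclosingCircle(top[:,:2].astype(np.float32)))
togo(481,280.5,60,71)
```

```text
8530 [-27.5025472  -23.01248279 -38.16035128] [31.65106597 21.10633823 14.920321  ]
plane [  0.16030064  -0.07207167 -10.82392123] 6988 ((2.7729380130767822, -0.5066025257110596), 27.789260864257812)
pos [480.6 281.2 181.1] rpy [-179.9    0.    71.1] F [-0.6  0.8 -0.1] w 41.0 t 30.07
shift/0.3 [-0.0015  0.0024  0.4038] turn/90 [-0.0006  0.0004  0.0011]
```

The disc is tilted 10° about tool x in the grip. I'll descend to 60, then tilt the tool to level it.

>>> {"method": "step_arm", "body": {"plan": [{"dx":0,"dy":0.01,"dz":0.05,"ax":0,"ay":0,"az":0,"gripper":0.3},{"dx":0,"dy":0.01,"dz":0.1,"ax":0,"ay":0,"az":0,"gripper":0.3},{"dx":0,"dy":0,"dz":0.1,"ax":0,"ay":0,"az":0,"gripper":0.3},{"dx":0,"dy":0,"dz":0.1,"ax":0,"ay":0,"az":0,"gripper":0.3},{"dx":0,"dy":0,"dz":0.04,"ax":0,"ay":0,"az":0,"gripper":0.3},{"dx":0,"dy":0,"dz":0,"ax":0.05,"ay":0,"az":0,"gripper":0.3},{"dx":0,"dy":0,"dz":0,"ax":0.06,"ay":0,"az":0,"gripper":0.3},{"dx":0,"dy":0,"dz":0,"ax":0,"ay":0,"az":0,"gripper":0.3},{"dx":0,"dy":0,"dz":0,"ax":0,"ay":0,"az":0,"gripper":0.3}]}}

```text
clock: 31.2
eef_pos: [486.6, 278.9, 64.6]
tool_rot: [-2.969, -0.0, 1.239]
force: [-0.6, 0.4, 0.5]
width: 41.2
gripper_force: 61.2
```

Run:
```python
from h import *
s=ctrl.read_state(); im=grab('wrist'); w=cloud(im); hsv=cv2.cvtColor(im['color'],cv2.COLOR_RGB2HSV); t=s['eef_pos']
d=w-t; m=(np.hypot(d[...,0],d[...,1])<26)&(d[...,2]<5)&(d[...,2]>-20)&(hsv[...,1]>90)
P=d[m]; top=P
for k in range(4):
  c,*_=np.linalg.lstsq(np.c_[top[:,:2],np.ones(len(top))],top[:,2],rcond=None); r=P[:,2]-P[:,:2]@c[:2]-c[2]; top=P[abs(r)<2]
print('plane',c,len(top),cv2.minEnclosingCircle(top[:,:2].astype(np.float32)))
togo(481,280.5,42,71)
```

```text
plane [ 9.43347042e-03 -1.85835658e-02 -1.09374159e+01] 6938 ((-3.407090187072754, -0.49196308851242065), 23.389930725097656)
pos [486.2 279.2  64.6] rpy [-170.1    0.    71. ] F [-0.3 -0.1 -0.1] w 41.0 t 31.25
shift/0.3 [-0.0015 -0.0045  0.0773] turn/90 [-1.1e-01  1.0e-04  5.0e-04]
```

>>> {"method": "step_arm", "body": {"plan": [{"dx":0,"dy":0,"dz":0.03,"ax":0,"ay":0,"az":0,"gripper":0.3},{"dx":0,"dy":0,"dz":0.03,"ax":0,"ay":0,"az":0,"gripper":0.3},{"dx":0,"dy":0,"dz":0.012,"ax":0,"ay":0,"az":0,"gripper":0.3},{"dx":0,"dy":0,"dz":0,"ax":0,"ay":0,"az":0,"gripper":0.3}]}}

```text
clock: 31.75
eef_pos: [483.2, 279.9, 42.8]
tool_rot: [-2.968, 0.001, 1.239]
force: [0.6, -1.0, -1.0]
width: 41.7
gripper_force: 61.2
```

>>> {"method": "step_arm", "body": {"plan": [{"dx":0,"dy":0,"dz":0.004,"ax":0,"ay":0,"az":0,"gripper":0.3},{"dx":0,"dy":0,"dz":0,"ax":0,"ay":0,"az":0,"gripper":0.3},{"dx":0,"dy":0,"dz":0,"ax":0,"ay":0,"az":0,"gripper":0.3}]}}

```text
clock: 32.12
eef_pos: [483.5, 280.0, 42.3]
tool_rot: [-2.969, -0.0, 1.239]
force: [-0.3, 0.5, 0.2]
width: 41.8
gripper_force: 61.2
```

>>> {"method": "step_arm", "body": {"plan": [{"dx":0,"dy":0,"dz":0.004,"ax":0,"ay":0,"az":0,"gripper":0.3},{"dx":0,"dy":0,"dz":0,"ax":0,"ay":0,"az":0,"gripper":0.3},{"dx":0,"dy":0,"dz":0,"ax":0,"ay":0,"az":0,"gripper":0.3}]}}

```text
clock: 32.5
eef_pos: [483.2, 280.0, 40.9]
tool_rot: [-2.969, 0.0, 1.239]
force: [-0.6, -1.0, -0.6]
width: 41.6
gripper_force: 61.2
```

>>> {"method": "step_arm", "body": {"plan": [{"dx":0,"dy":0,"dz":0.004,"ax":0,"ay":0,"az":0,"gripper":0.3},{"dx":0,"dy":0,"dz":0,"ax":0,"ay":0,"az":0,"gripper":0.3},{"dx":0,"dy":0,"dz":0,"ax":0,"ay":0,"az":0,"gripper":0.3}]}}

```text
clock: 32.88
eef_pos: [483.2, 280.0, 40.0]
tool_rot: [-2.969, -0.0, 1.239]
force: [0.7, -0.8, 5.2]
width: 41.3
gripper_force: 61.7
```

>>> {"method": "step_arm", "body": {"plan": [{"dx":0,"dy":0,"dz":0.003,"ax":0,"ay":0,"az":0,"gripper":0.3},{"dx":0,"dy":0,"dz":0,"ax":0,"ay":0,"az":0,"gripper":0.3},{"dx":0,"dy":0,"dz":0,"ax":0,"ay":0,"az":0,"gripper":0.3}]}}

```text
clock: 33.25
eef_pos: [483.2, 280.0, 39.9]
tool_rot: [-2.969, -0.001, 1.239]
force: [-0.1, -1.4, 10.9]
width: 40.9
gripper_force: 62.5
```

Touched down. I'll release, level the tool and rise.

>>> {"method": "step_arm", "body": {"plan": [{"dx":0,"dy":0,"dz":-0.003,"ax":0,"ay":0,"az":0,"gripper":0.5},{"dx":0,"dy":0,"dz":0,"ax":0,"ay":0,"az":0,"gripper":0.58},{"dx":0,"dy":0,"dz":0,"ax":0,"ay":0,"az":0,"gripper":0.63},{"dx":0,"dy":0,"dz":0,"ax":0,"ay":0,"az":0,"gripper":0.63},{"dx":0,"dy":0,"dz":-0.03,"ax":0,"ay":0,"az":0,"gripper":0.63},{"dx":0,"dy":0,"dz":-0.06,"ax":0,"ay":0,"az":0,"gripper":0.63},{"dx":0,"dy":0,"dz":-0.1,"ax":0,"ay":0,"az":0,"gripper":0.63},{"dx":0,"dy":0,"dz":-0.15,"ax":0,"ay":0,"az":0,"gripper":0.63},{"dx":0,"dy":0,"dz":-0.15,"ax":0,"ay":0,"az":0,"gripper":0.63},{"dx":0,"dy":0,"dz":0,"ax":0,"ay":0,"az":0,"gripper":0.63},{"dx":0,"dy":0,"dz":0,"ax":0,"ay":0,"az":0,"gripper":0.63}]}}

```text
clock: 34.62
eef_pos: [506.6, 271.9, 185.2]
tool_rot: [-2.969, -0.001, 1.239]
force: [0.2, 0.2, 0.5]
width: 54.1
gripper_force: 0.0
```

Run:
```python
from h import *
im=grab('scene'); c=im['color']; save('pics/s8.png',c); w=cloud(im); Z=w[...,2]; hsv=cv2.cvtColor(c,cv2.COLOR_RGB2HSV)
m=(abs(w[...,0]-481)<60)&(abs(w[...,1]-281)<55)&(Z>22)&(Z<40)&(hsv[...,2]<200)
P=w[m]; print(m.sum(),P.mean(0),np.percentile(P[:,2],[5,50,95]))
print(w[...,2][m].max(),np.linalg.lstsq(np.c_[P[:,:2]-P[:,:2].mean(0),np.ones(len(P))],P[:,2],rcond=None)[0]); togo(481,281,200,71)
```

```text
305 [481.7617796  280.10325952  28.54595878] [24.1908232  28.63088114 32.41587477]
34.80212469263233 [-1.93178359e-02 -1.54977926e-03  2.85459588e+01]
pos [506.1 271.8 184.3] rpy [-170.    0.   71.] F [0.3 0.4 0.4] w 54.1 t 34.67
shift/0.3 [ 0.0016 -0.0968 -0.036 ] turn/90 [-1.107e-01  4.000e-04 -1.000e-04]
```

View pics/s8.png

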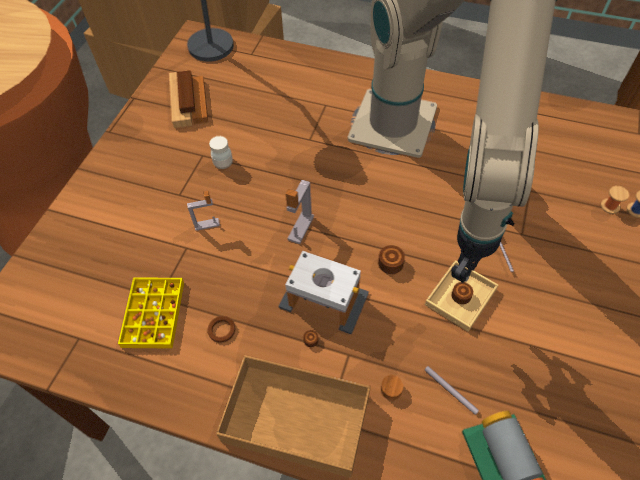

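The picture shows the roundel flat in the tray at (462,293), centred at (482,280) with its top at 28.5 mm. The hook stands at (300,212), the nest is empty and the robot is clear.

```bash
python3 -c "
from cell import ctrl
print(ctrl.finish_job())"
```

```text
the job is handed in; nothing more can be done
None
```

The job is handed in: the roundel lies flat in the plywood tray, the hook stands released on the bench about 180 mm from the pocket, and nothing else on the bench was moved.

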